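# Put the rinsed pump-head parts back in their storage cradles

## Robot

A 7-joint arm with a two-finger parallel gripper is mounted at the origin on the work surface. World frame = base frame: x ahead of the robot, y to its left, z up, the work surface at z = 0. Lengths are in mm, angles in rad, forces in N, time in s.
With the tool pointing down it reaches from about 425 to 1025 mm from the base axis. Payload 9.4 kg.
Tool frame: the origin (TCP) lies on the centre line of the jaws, within the pads' length; the fingertips stand nose_length ahead of it and the grasp point (between the pads) lies 11 mm behind it (nose_length is the distance from the TCP to the fingertips, in mm); z points along the fingers, y is the direction in which the jaws open and shut (so a half turn about z gives the same grasp; the last joint's range is limited). The gripper opens to 85 mm and grips with 20 to 120 N. Pads are 22 mm wide; open, the fingers measure 114 mm over their backs; the gripper's body (76 mm by 85 mm) begins 54 mm behind the grasp point. The pads swing forward as they close: fully open they stand 13 mm farther back than shut.
Start: joints at [-1.271, 0.599, -0.003, 1.599, 0.002, 0.943, -0.08], TCP at [266.765, 674.137, 239.275] pointing down, gripper open.
Joint ranges: [-2.57, 2.57], [-0.35, 1.97], [-1.29, 1.29], [0.11, 2.56], [-1.05, 4.19], [0.11, 1.86], [-2.63, 2.63]. Speed limits (rad/s): [2.22, 2.22, 3.01, 3.01, 3.14, 3.14, 3.14].

## Interface

Orientations are given as a unit quaternion [x, y, z, w].
In Python, from workcell import * gives the robot as it stands. The module is installed in compiled form; this text tells all that it offers.
- The arm moves only by the tool drive_tool, never from a script. Its arguments are lists of equal length, an entry for each row: "linear": the shift along the world's x, y, z in mm, a list of three; "angular": the turn, a rotation vector about the world's x, y, z in rad, a list of three; "hand": the finger opening in mm, from 0 to 85.4. In form: {"linear": [[x, y, z], ...], "angular": [[rx, ry, rz], ...], "hand": [hand, ...]}. A call has 1 to 12 rows; each row shifts and turns the commanded pose from where the row before left it; what a row does not reach is not made up. A row lasts 1/12 s, in which the tool goes at most 41.7 mm and 7.16 degrees, less where a joint would pass 70% of its speed; a pose out of reach is approached as far as the arm can. A call with a gripper value outside its range is refused whole. The fingers move at their own pace and stop on an object; the grip force is fixed at half the most. Time passes only in rows, so rows that do not move let the fingers close. It gives the time, the measured TCP pose, the force and the opening at its end, in the units of the state.
- read_state(): the state, without advancing time (a new reading comes with each control period).
- read_camera(name): name is "side" or "top"; returns a dict with "pixels" (420x560x3 uint8, red, green, blue), "K" (3x3 intrinsics, pixels), "R" (3x3) and "t" (3): a world point X has camera coordinates R X + t. Camera axes: x right, y down, z forward; pixel columns grow to the right and rows downward; lengths in mm; the calibration is good to about 2 mm. A picture is of the moment at which its call begins. There is no depth.
- sign_off(): hands the job in, once; it reports no verdict.
The state is a dict: "time": time; "joint_positions": joint angles; "dq": joint speeds; "joint_torque": joint torques, N m; "tool_pos": TCP position; "tcp_rot": TCP orientation; "contact_force": force on the tool from outside, world axes, zero at the start; "torque": the same for the moment, N m; "finger_gap": finger opening in mm.
Only numpy, scipy, OpenCV 4.12 (cv2) and the standard library are available. Lean on these libraries where they do the work, as an engineer would, in place of code of your own. Each camera call takes 0.05 s, during which the arm holds its last target. There are 200 camera calls.

## Task

Put the rinsed pump-head parts away in the grey storage cradles, each lying flat and fully home in the pocket made for it: the big rotor in the round pocket of the large stepped cradle, the small rotor in the small round cradle, the saddle-shaped shoe in the long slot. The square guard cap goes over the big rotor, seated in the square step of the same cradle. Leave the beaker, bottle and little jar where they are.

Things in the scene. Friction and masses are not known exactly. Their poses are not given: they have to be found in the camera images.
- big_rotor: Peristaltic pump rotor standing on its flat side: two plastic discs (white below, grey on top) 60 mm in diameter with steel rollers between them, 20 mm high together, and on top a bare steel hub pin 18 mm in diameter rising from 20 to 40 mm. Loose, about 160 g, round (yaw is of no account). Origin: centre of the underside, z up along the hub.
- small_rotor: Peristaltic pump rotor standing on its flat side: two plastic discs (white below, grey on top) 40 mm in diameter with steel rollers between them, 20 mm high together, and on top a bare steel hub pin 18 mm in diameter rising from 20 to 40 mm. Loose, about 90 g, round (yaw is of no account). Origin: centre of the underside, z up along the hub.
- shoe: Saddle-shaped bare aluminium block (tube pressure shoe), 84 long (x) x 34 wide (y) mm, 22 mm high in the middle third, stepping up to 34 mm at both ends. Loose, about 150 g, same either way round. Origin: centre of the underside, x along its length, z up.
- guard: Square white guard cap, a hollow shell open below: 86 x 86 mm, 28 mm high, walls and roof 4 mm, with a black grip bar on its roof 56 mm long (along x), 14 mm thick (along y), from 28 to 46 mm high. Loose, about 110 g. Origin: centre of the open lower rim, z up.
- step_cradle: Grey plastic storage cradle, pocket floor lined black, fixed to the bench, 124 x 124 x 32 mm, two levels, 6 mm play all round: a square step 98 x 98 mm, 8 mm deep, its ledge 24 mm above the bench (for the cap), and centred in it a round pocket 72 mm in diameter, 20 mm deeper, floor 4 mm above the bench (for the big rotor). Origin: centre of its underside; x along one side, z up.
- round_cradle: Grey plastic storage cradle, pocket floor lined black, fixed to the bench, 84 x 84 x 18 mm, with a centred round pocket 52 mm in diameter, 14 mm deep, floor 4 mm above the bench (it takes the small rotor, 6 mm of play all round). Origin: centre of its underside; x along one side, z up.
- slot_cradle: Grey plastic storage cradle, pocket floor lined black, fixed to the bench, 124 (x) x 74 (y) x 14 mm, with a centred oblong pocket 96 (x) x 46 (y) mm, 10 mm deep, floor 4 mm above the bench (it takes the shoe, lying lengthwise, 6 mm of play all round). Origin: centre of its underside; x along its long side, z up.
- beaker: Bystander: empty glass beaker, 68 mm in diameter, 85 mm high, loose, upright. Origin: centre of the underside.
- reagent: Bystander: amber bottle with a white cap, 56 mm in diameter, 120 mm high, loose, upright. Origin: centre of the underside.
- jar: Bystander: small closed amber jar, 42 mm in diameter, 50 mm high, loose, upright. Origin: centre of the underside.
Things that resemble listed ones, but are neither listed nor needed, are in the scene too. What is shaped like the big_rotor but pink or yellow is not meant.

How it is judged (in metres and radians):
At the end, for the whole second after the job is handed in: Big rotor on the round pocket floor and guard cap on the ledge of the stepped cradle, small rotor in the round cradle, shoe in the slot: rotors within 10 mm of the pocket centre, cap and shoe 13 mm, all within 4 mm of seated height, flat within 0.08 rad, at rest (horizontal distance between big_rotor and step_cradle below 0.01 m and z of big_rotor in the frame of step_cradle between 0 and 0.008 m and angle between each of big_rotor, small_rotor, shoe, guard's own z axis and vertical below 0.08 rad and linear speed of each of big_rotor, small_rotor, shoe, guard below 0.02 m/s and angular speed of each of big_rotor, small_rotor, shoe, guard below 0.2 rad/s and horizontal distance between small_rotor and round_cradle below 0.01 m and z of small_rotor in the frame of round_cradle between 0 and 0.008 m and horizontal distance between shoe and slot_cradle below 0.013 m and z of shoe in the frame of slot_cradle between 0 and 0.008 m and horizontal distance between guard and step_cradle below 0.013 m and z of guard in the frame of step_cradle between 0.02 and 0.028 m); the robot touches nothing.
It fails at once if a bystander is pushed more than 30 mm or tipped (distance of any of beaker, reagent, jar from where it was at the start of the episode above 0.03 m or angle between any of beaker, reagent, jar's own z axis and vertical above 0.5 rad).
It also fails if it takes over 96 s, if anything falls off the work surface, if the arm or the gripper's body presses on something with over 40 N, if the wrist force passes 120 N, or if a joint passes its speed limit or range.

## Working session

There is one attempt and no reset: what is moved stays moved. The work goes in short steps, Python scripts to look and compute and a tool call to move; the robot and the scene stay as the last step left them, time stands still between calls to the robot, and variables do not carry over. Pictures are saved under pics/ and viewed, about 12 in all and at most 16, crops included, and the job is handed in when it is done.

Besides the shell and the picture viewer there is one more tool, called after "Request:" as name(argument=value, ...), one argument or row to a line, values as JSON. drive_tool: Moves the arm, as the interface text tells. Its arguments: {"type":"object","properties":{"linear":{"type":"array","items":{"type":"array","items":{"type":"number"}}},"angular":{"type":"array","items":{"type":"array","items":{"type":"number"}}},"hand":{"type":"array","items":{"type":"number"}}},"required":["linear","angular","hand"]}

```bash
mkdir -p pics; cat > h.py <<'E'
from workcell import *
import numpy as np, cv2
def snap(n,f):
    c=read_camera(n); cv2.imwrite('pics/'+f,cv2.cvtColor(c['pixels'],cv2.COLOR_RGB2BGR)); np.savez('pics/'+n+'.npz',**c); return c
def px(c,u,v,z):
    K,R,t=(np.array(c[k],float) for k in('K','R','t'))
    d=R.T@np.linalg.solve(K,[u,v,1]); o=-R.T@t
    return (o+d*(z-o[2])/d[2]).round(1)
def proj(c,X):
    p=np.array(c['K'])@(np.array(c['R'])@np.array(X,float)+np.array(c['t']));return (p[:2]/p[2]).round(1)
def crop(n,f,u0,v0,u1,v1,s):
    c=np.load('pics/'+n+'.npz'); im=cv2.cvtColor(c['pixels'],cv2.COLOR_RGB2BGR)[v0:v1,u0:u1]
    cv2.imwrite('pics/'+f,cv2.resize(im,None,fx=s,fy=s,interpolation=cv2.INTER_CUBIC))
E
python3 - <<'E'
from h import *
for n in('top','side'):
    c=snap(n,n+'0.png'); print(n,np.array(c['K']).tolist(),(-np.array(c['R']).T@np.array(c['t'])).round(),np.array(c['R']).round(3).tolist())
print(read_state())
E
```

```text
top [[491.24244008938933, 0.0, 276.17997405363434], [0.0, 491.24244008938933, 205.62271749133674], [0.0, 0.0, 1.0]] [ 378.  -29. 1305.] [[-0.023, -1.0, -0.016], [-0.994, 0.024, -0.103], [0.103, 0.014, -0.995]]
side [[391.078472505358, 0.0, 276.1180084797941], [0.0, 391.078472505358, 210.53321849239381], [0.0, 0.0, 1.0]] [321. 603. 822.] [[-0.953, -0.302, -0.002], [-0.231, 0.735, -0.638], [0.194, -0.607, -0.77]]
{'time': 0.1, 'joint_positions': array([-1.27067319,  0.6000484 , -0.00253062,  1.6000476 ,  0.00182085,
        0.94288277, -0.07979052]), 'dq': array([ 1.61422412e-03, -2.38638551e-03,  1.07794069e-05, -4.06530565e-04,
        3.36411216e-04,  1.33999171e-03, -1.30601919e-03]), 'joint_torque': array([ 4.93815809e-03, -7.77989602e+01,  1.57005206e+00, -2.58630341e+01,
        1.26996406e-02,  5.37135580e-03, -1.86094195e-05]), 'tool_pos': array([266.65160972, 673.74955429, 238.50193409]), 'tcp_rot': array([ 1.87264533e-01,  9.82309277e-01, -6.90196516e-04, -5.35859128e-05]), 'contact_force': array([-0.40226171, -0.0342228 ,  0.77805771]), 'torque': array([ 0.02465204, -0.00019341,  0.00587377]), 'finger_gap': 85.31182849538236}
```

View pics/top0.png

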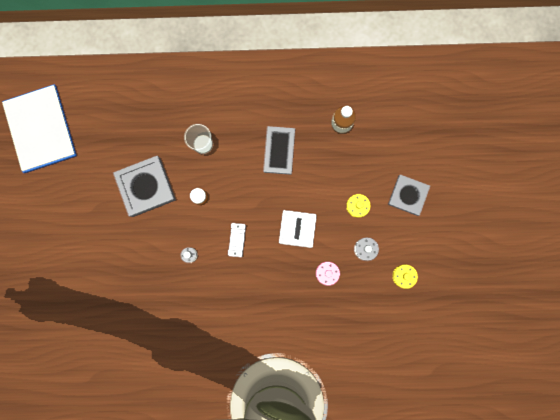

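View pics/side0.png

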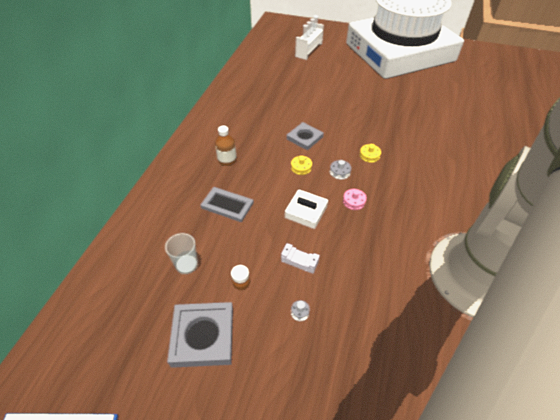

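```bash
python3 - <<'E'
from h import *
crop('top','tL.png',105,110,305,270,4)
crop('top','tR.png',260,95,440,295,3)
E
```

```text
(no output)
```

View pics/tL.png

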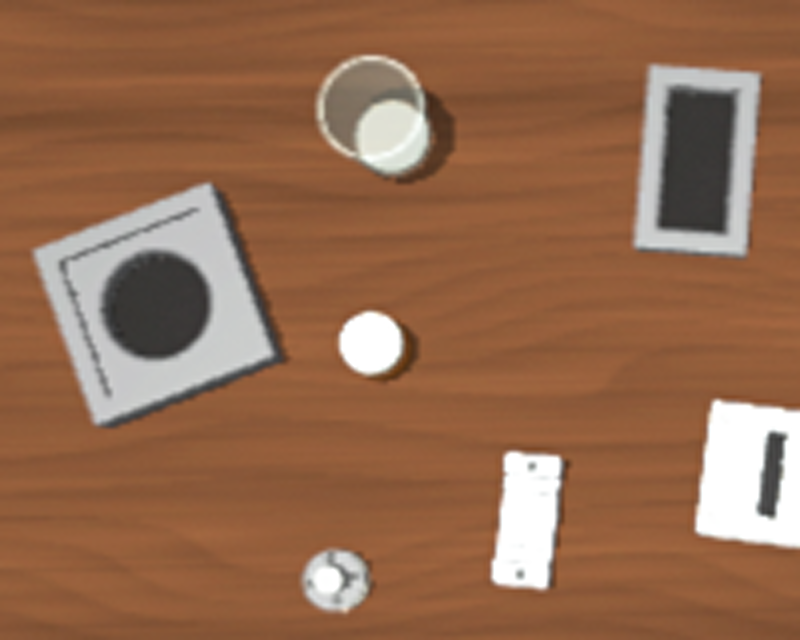

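View pics/tR.png

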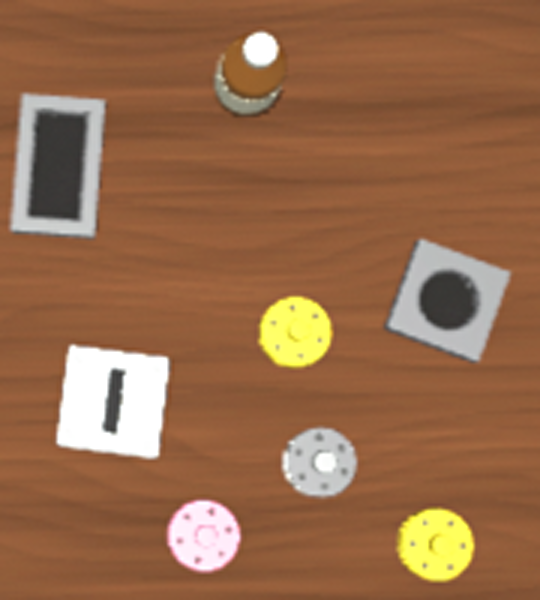

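Meant: the big rotor is the grey-topped one with a steel hub at (366,249). The pink one (328,273) and the yellow ones (358,205) and (405,276) are decoys. The small rotor is at (188,255). The crops confirm the colours. Next I'll fit the poses and check them by overlaying outlines on both cameras.

```bash
cat > fit.py <<'E'
from h import *
T=np.load('pics/top.npz');S=np.load('pics/side.npz')
L=lambda u,v:(u/4+105,v/4+110)
Rr=lambda u,v:(u/3+260,v/3+95)
def rect(name,f,pts,z):
    P=np.array([px(T,*f(*p),z)[:2] for p in pts]); c=P.mean(0)
    e=[P[(i+1)%4]-P[i] for i in range(4)]
    print(name,c.round(1),'edges',[round(float(np.hypot(*x))) for x in e],'ang',[round(float(np.degrees(np.arctan2(x[1],x[0])))%180,1) for x in e]); return c
step=rect('step',L,[(33,251),(212,184),(277,353),(102,420)],32)
rc=rect('round',Rr,[(420,240),(511,271),(479,358),(388,326)],18)
sl=rect('slot',L,[(651,66),(760,73),(746,253),(635,247)],14)
g=rect('guard',Rr,[(70,346),(168,356),(158,458),(58,444)],28)
sh=rect('shoe',L,[(506,452),(562,457),(549,588),(493,583)],34)
print('handle',px(T,*Rr(118,370),46),px(T,*Rr(111,432),46))
print('big hub',px(T,*Rr(325,461),40),'disc',px(T,*Rr(319,462),20))
print('small hub',px(T,*L(327,579),40),'disc',px(T,*L(337,580),20))
print('jar',px(T,*L(371,343),50),'beaker rim',px(T,*L(371,107),85),'cap',px(T,*Rr(261,49),120), 'decoys',[px(T,*Rr(*p),20)[:2] for p in[(204,536),(296,332),(437,545)]])
E
python3 fit.py; cat > ov.py <<'E'
from h import *
T=np.load('pics/top.npz');S=np.load('pics/side.npz')
def box(x,y,a,l,w,z):
    a=np.radians(a);R=np.array([[np.cos(a),-np.sin(a)],[np.sin(a),np.cos(a)]])
    return [[*(R@[i*l/2,j*w/2]+[x,y]),z] for i,j in((1,1),(-1,1),(-1,-1),(1,-1))]
def circ(x,y,r,z): return [[x+r*np.cos(t),y+r*np.sin(t),z] for t in np.linspace(0,6.28,40)]
def draw(c,shapes,f,w,s):
    im=cv2.cvtColor(c['pixels'],cv2.COLOR_RGB2BGR)[w[1]:w[3],w[0]:w[2]];im=cv2.resize(im,None,fx=s,fy=s,interpolation=cv2.INTER_CUBIC)
    for sh in shapes:
        p=np.array([(proj(c,X)+.5-[w[0],w[1]])*s for X in sh]); cv2.polylines(im,[np.round(p).astype(int)],True,(0,0,255),1)
    cv2.imwrite('pics/'+f,im)
E
```

```text
step [572.4 334.3] edges [126, 121, 122, 122] ang [109.4, 20.7, 109.8, 22.4]
round [ 532.5 -363.4] edges [83, 82, 83, 82] ang [69.3, 157.2, 68.9, 157.3]
slot [662.  -23.8] edges [73, 123, 74, 124] ang [84.8, 174.1, 85.4, 173.9]
guard [449.4 -66.6] edges [85, 89, 87, 86] ang [82.7, 172.7, 80.8, 171.6]
shoe [423.5  91.9] edges [37, 85, 36, 85] ang [83.6, 173.4, 83.5, 173.6]
handle [474.7 -70.6  46. ] [421.9 -63.2  46. ]
big hub [ 393.2 -245.    40. ] disc [ 392.6 -243.2   20. ]
small hub [388.3 220.8  40. ] disc [387.7 218.2  20. ]
jar [539.1 189.7  50. ] beaker rim [685.6 182.7  85. ] cap [ 730.9 -193.1  120. ] decoys [array([ 331.4, -141.6]), array([ 506.2, -227.8]), array([ 319.3, -341.4])]
```

```bash
python3 - <<'E'
from ov import *
sh=[box(572.4,334.3,20.5,124,124,32),circ(572.4,334.3,36,4),box(532.5,-363.4,-22,84,84,18),circ(532.5,-363.4,26,18),box(662,-23.8,-6,124,74,14),box(449.4,-66.6,-8,86,86,28),box(448.5,-67,-8,56,14,46),box(423.5,91.9,-6.5,84,34,34),circ(393,-244,9,40),circ(393,-244,30,20),circ(388,219.5,9,40),circ(388,219.5,20,20)]
a=S['pixels'];
draw(S,sh,'s1.png',(160,115,370,370),2.3)
draw(T,sh,'t1.png',(105,120,435,270),2.4)
E
```

```text
(no output)
```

View pics/s1.png

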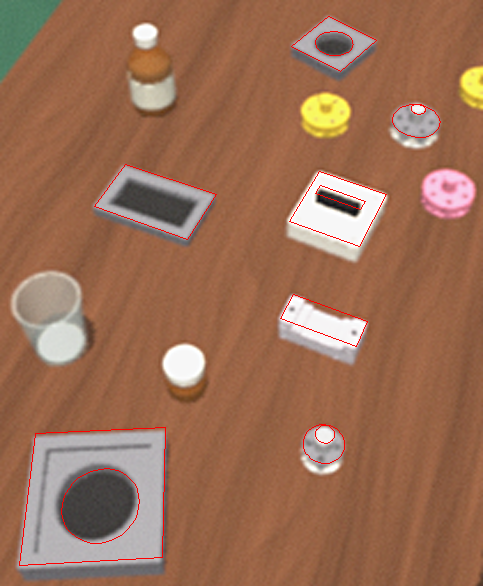

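View pics/t1.png

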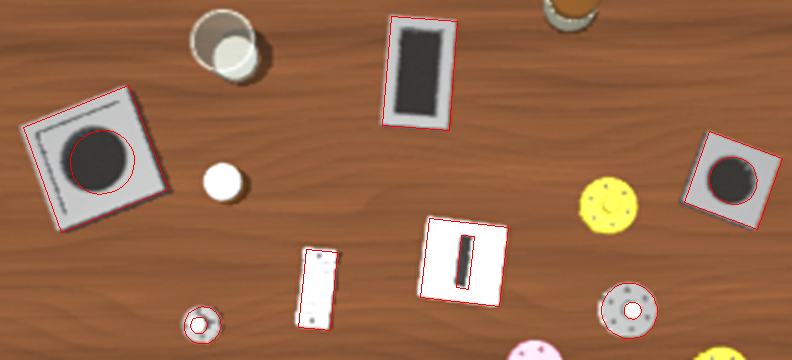

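The side overlay agrees with the top-view poses to about 2 mm. I'll start with the small rotor by moving above it, turning the jaws to about 83°.

Request:
drive_tool(
  linear=[
    [10,-38,-4],
    [10,-38,-4],
    [10,-38,-4],
    [10,-38,-4],
    [10,-38,-4],
    [10,-38,-4],
    [10,-38,-4],
    [10,-38,-4],
    [10,-38,-4],
    [10,-38,-4],
    [10,-38,-4],
    [10,-38,-4],
  ],
  angular=[
    [0,0,0.0212],
    [0,0,0.0212],
    [0,0,0.0212],
    [0,0,0.0212],
    [0,0,0.0212],
    [0,0,0.0212],
    [0,0,0.0212],
    [0,0,0.0212],
    [0,0,0.0212],
    [0,0,0.0212],
    [0,0,0.0212],
    [0,0,0.0212],
  ],
  hand=[30,30,30,30,30,30,30,30,30,30,30,30],
)

```text
time: 1.1
tool_pos: [386.8, 216.3, 191.1]
tcp_rot: [0.06, 0.998, -0.0, 0.0]
contact_force: [1.3, -0.5, -0.6]
finger_gap: 30.2
```

```bash
python3 - <<'E'
from ov import *
c=snap('side','x.png'); s=read_state(); p=s['tool_pos']; print(p)
pts=[[p+[0,d,-n],p+[0,d+2,-n]] for n in (0,10,20,30) for d in(-25,25)]
draw(c,pts+[circ(388,219.5,9,40),circ(388,219.5,20,20)],'s2.png',(220,170,400,370),3)
c=snap('top','x.png');draw(c,[circ(388,219.5,9,40),circ(388,219.5,20,20)],'t2.png',(100,160,260,300),3)
E
```

```text
[387.7333205  207.77745037 190.30286467]
```

View pics/s2.png

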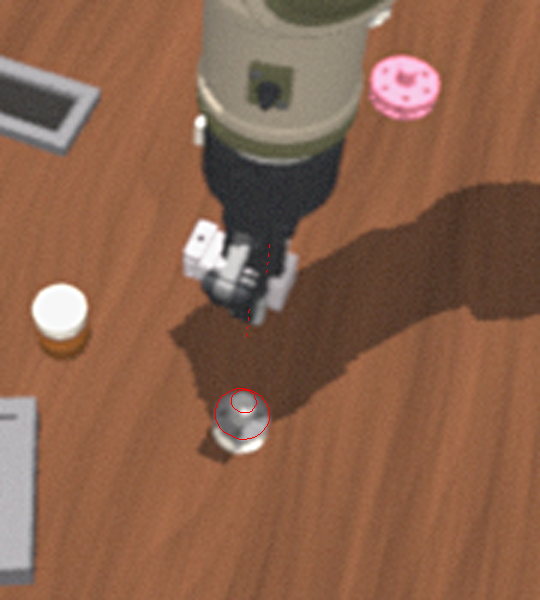

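Request:
drive_tool(
  linear=[
    [0,20,-10],
    [0,20,-20],
    [0,20,-30],
    [0,20,-30],
    [0,0,-30],
    [0,0,-20],
    [0,0,-5],
    [0,0,0],
    [0,0,0],
  ],
  angular=[
    [0,0,0],
    [0,0,0],
    [0,0,0],
    [0,0,0],
    [0,0,0],
    [0,0,0],
    [0,0,0],
    [0,0,0],
    [0,0,0],
  ],
  hand=[18,18,18,18,18,18,18,18,18],
)

```text
time: 1.95
tool_pos: [386.8, 298.2, 46.7]
tcp_rot: [0.061, 0.998, -0.0, -0.0]
contact_force: [1.2, -0.0, 0.3]
finger_gap: 18.0
```

Request:
drive_tool(
  linear=[
    [0,0,-5],
    [0,0,-5],
    [0,0,-3],
    [0,0,-3],
    [0,0,-3],
    [0,0,0],
  ],
  angular=[
    [0,0,0],
    [0,0,0],
    [0,0,0],
    [0,0,0],
    [0,0,0],
    [0,0,0],
  ],
  hand=[18,18,18,18,18,18],
)

```text
time: 2.45
tool_pos: [386.7, 298.0, 26.9]
tcp_rot: [0.061, 0.998, -0.0, -0.0]
contact_force: [-0.4, -0.3, -0.2]
finger_gap: 18.0
```

Request:
drive_tool(
  linear=[
    [0,0,-3],
    [0,0,-3],
    [0,0,-2],
    [0,0,-2],
    [0,0,0],
  ],
  angular=[
    [0,0,0],
    [0,0,0],
    [0,0,0],
    [0,0,0],
    [0,0,0],
  ],
  hand=[18,18,18,18,18],
)

```text
time: 2.87
tool_pos: [386.7, 298.1, 16.9]
tcp_rot: [0.061, 0.998, -0.0, -0.0]
contact_force: [1.1, -0.6, -1.0]
finger_gap: 18.0
```

Request:
drive_tool(
  linear=[
    [0,0,-2],
    [0,0,-2],
    [0,0,-1],
    [0,0,-1],
    [0,0,0],
  ],
  angular=[
    [0,0,0],
    [0,0,0],
    [0,0,0],
    [0,0,0],
    [0,0,0],
  ],
  hand=[18,18,18,18,18],
)

```text
time: 3.28
tool_pos: [386.7, 298.1, 11.1]
tcp_rot: [0.061, 0.998, -0.0, -0.0]
contact_force: [0.2, -0.3, -0.9]
finger_gap: 18.0
```

Request:
drive_tool(
  linear=[
    [0,0,-1],
    [0,0,-1],
    [0,0,-1],
    [0,0,-1],
    [0,0,0],
  ],
  angular=[
    [0,0,0],
    [0,0,0],
    [0,0,0],
    [0,0,0],
    [0,0,0],
  ],
  hand=[18,18,18,18,18],
)

```text
time: 3.7
tool_pos: [386.8, 298.2, 8.2]
tcp_rot: [0.061, 0.998, 0.0, 0.0]
contact_force: [-2.8, -1.1, 17.9]
finger_gap: 18.0
```

Request:
drive_tool(
  linear=[
    [0,0,30],
    [0,0,38],
    [0,-26,0],
    [0,-30,0],
    [1,-22.6,0],
    [0,0,-10],
    [0,0,-14],
    [0,0,-12],
    [0,0,-8],
    [0,0,0],
  ],
  angular=[
    [0,0,0],
    [0,0,0],
    [0,0,0],
    [0,0,0],
    [0,0,0],
    [0,0,0],
    [0,0,0],
    [0,0,0],
    [0,0,0],
    [0,0,0],
  ],
  hand=[44,44,44,44,44,44,44,44,44,44],
)

```text
time: 4.53
tool_pos: [388.0, 219.3, 31.2]
tcp_rot: [0.061, 0.998, -0.001, -0.001]
contact_force: [0.0, -0.2, -0.4]
finger_gap: 44.0
```

Request:
drive_tool(
  linear=[
    [0,0,0],
    [0,0,0],
    [0,0,0],
    [0,0,0],
    [0,0,0],
    [0,0,0],
  ],
  angular=[
    [0,0,0],
    [0,0,0],
    [0,0,0],
    [0,0,0],
    [0,0,0],
    [0,0,0],
  ],
  hand=[10,10,10,10,10,10],
)

```text
time: 5.03
tool_pos: [388.3, 219.9, 32.8]
tcp_rot: [0.061, 0.998, -0.0, -0.0]
contact_force: [-0.5, 0.1, 7.7]
finger_gap: 15.5
```

```bash
python3 - <<'E'
from ov import *
print(read_state()['finger_gap'])
c=snap('side','x.png'); crop('side','s3.png',240,230,360,340,6)
E
```

```text
15.485496647280323
```

View pics/s3.png

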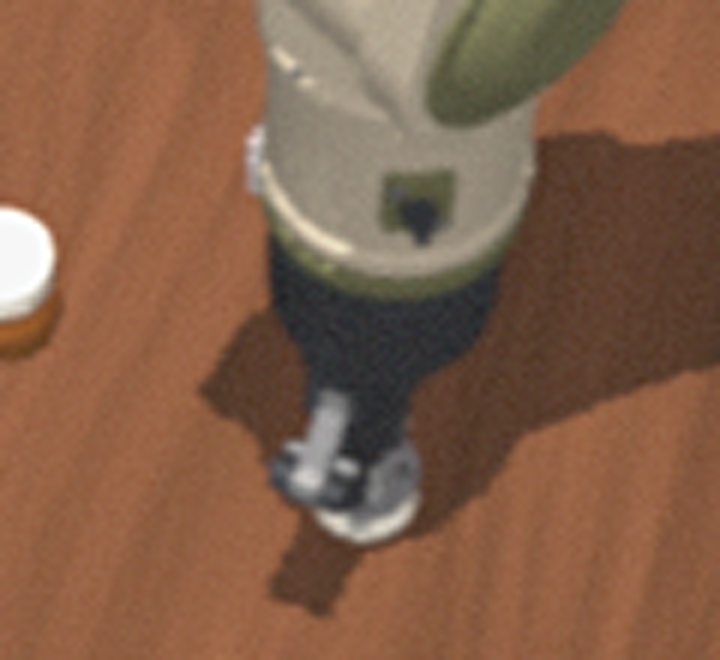

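Request:
drive_tool(
  linear=[
    [0,0,3],
    [0,0,5],
    [0,0,15],
    [0,0,20],
    [0,0,20],
    [0,0,10],
    [0,0,0],
  ],
  angular=[
    [0,0,0],
    [0,0,0],
    [0,0,0],
    [0,0,0],
    [0,0,0],
    [0,0,0],
    [0,0,0],
  ],
  hand=[10,10,10,10,10,10,10],
)

```text
time: 5.67
tool_pos: [388.9, 220.0, 107.5]
tcp_rot: [0.061, 0.998, 0.001, 0.001]
contact_force: [0.0, 0.1, -1.0]
finger_gap: 15.4
```

```bash
python3 - <<'E'
from ov import *
print(read_state()['finger_gap'])
c=snap('side','x.png'); crop('side','s4.png',230,190,360,340,4)
E
```

```text
15.389640959407629
```

View pics/s4.png

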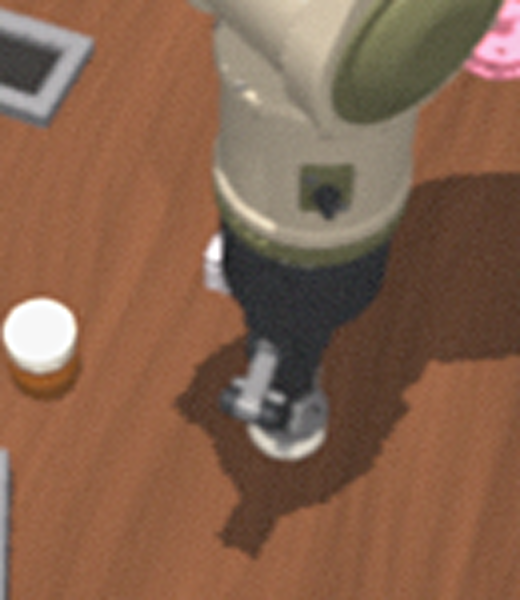

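Request:
drive_tool(
  linear=[
    [3,-15,0],
    [7,-28,0],
    [10,-38,0],
    [10,-38,0],
    [10,-38,0],
    [10,-38,0],
    [10,-38,0],
    [10,-38,0],
    [10,-38,0],
    [10,-38,0],
    [10,-38,0],
    [10,-38,0],
  ],
  angular=[
    [0,0,0],
    [0,0,0],
    [0,0,0],
    [0,0,0],
    [0,0,0],
    [0,0,0],
    [0,0,0],
    [0,0,0],
    [0,0,0],
    [0,0,0],
    [0,0,0],
    [0,0,0],
  ],
  hand=[10,10,10,10,10,10,10,10,10,10,10,10],
)

```text
time: 6.72
tool_pos: [497.8, -205.2, 104.1]
tcp_rot: [0.061, 0.998, 0.0, -0.001]
contact_force: [0.8, 0.9, -0.5]
finger_gap: 15.1
```

Request:
drive_tool(
  linear=[
    [10,-38,0],
    [10,-38,0],
    [10,-38,0],
    [4.8,-31,0],
    [0,-15,0],
    [0,0,-15],
    [0,0,-20],
    [0,0,-5],
    [0,0,0],
    [0,0,0],
  ],
  angular=[
    [0,0,0],
    [0,0,0],
    [0,0,0],
    [0,0,0],
    [0,0,0],
    [0,0,0],
    [0,0,0],
    [0,0,0],
    [0,0,0],
    [0,0,0],
  ],
  hand=[10,10,10,10,10,10,10,10,10,10],
)

```text
time: 7.55
tool_pos: [532.9, -362.3, 64.8]
tcp_rot: [0.061, 0.998, 0.0, -0.001]
contact_force: [0.0, 0.1, -1.3]
finger_gap: 15.4
```

Request:
drive_tool(
  linear=[
    [0,-1,-8],
    [0,0,-8],
    [0,0,-6],
    [0,0,-3],
    [0,0,0],
    [0,0,0],
  ],
  angular=[
    [0,0,0],
    [0,0,0],
    [0,0,0],
    [0,0,0],
    [0,0,0],
    [0,0,0],
  ],
  hand=[10,10,10,10,10,10],
)

```text
time: 8.05
tool_pos: [533.0, -364.2, 40.1]
tcp_rot: [0.061, 0.998, -0.0, -0.001]
contact_force: [0.5, -0.1, -1.3]
finger_gap: 15.6
```

Request:
drive_tool(
  linear=[
    [0,0,-1],
    [0,0,-1],
    [0,0,-0.7],
    [0,0,0],
    [0,0,0],
  ],
  angular=[
    [0,0,0],
    [0,0,0],
    [0,0,0],
    [0,0,0],
    [0,0,0],
  ],
  hand=[10,10,10,10,10],
)

```text
time: 8.47
tool_pos: [533.0, -364.3, 37.7]
tcp_rot: [0.061, 0.998, -0.0, -0.0]
contact_force: [-0.1, -0.5, -1.2]
finger_gap: 15.3
```

Request:
drive_tool(
  linear=[
    [0,0,0],
    [0,0,0],
    [0,0,0],
    [0,0,10],
    [0,0,25],
    [0,0,25],
    [-10,10,0],
    [-30,25,0],
    [-30,25,0],
    [-30,25,0],
    [-25,25,0],
    [-15,10,0],
  ],
  angular=[
    [0,0,0],
    [0,0,0],
    [0,0,0],
    [0,0,0],
    [0,0,0],
    [0,0,0],
    [0,0,0],
    [0,0,0],
    [0,0,0],
    [0,0,0],
    [0,0,0],
    [0,0,0],
  ],
  hand=[44,44,44,44,44,44,44,44,44,44,44,44],
)

```text
time: 9.47
tool_pos: [389.7, -241.4, 98.5]
tcp_rot: [0.06, 0.998, -0.0, -0.001]
contact_force: [-0.6, 0.3, 0.2]
finger_gap: 43.9
```

```bash
python3 - <<'E'
from ov import *
print(read_state()['tool_pos'])
S2=snap('side','x.png');T2=snap('top','x.png')
sh=[circ(532.5,-363.4,9,44),circ(532.5,-363.4,20,24),circ(393,-244,9,40)]
draw(T2,sh,'a.png',(350,160,450,290),4);draw(S2,sh,'b.png',(270,100,400,230),4)
a=cv2.imread('pics/a.png');b=cv2.imread('pics/b.png');cv2.imwrite('pics/m1.png',np.hstack([a[:520,:],np.zeros((520,0,3),np.uint8),b[:520,:390]]))
E
```

```text
[ 389.67901587 -241.44730237   98.5042235 ]
```

View pics/m1.png

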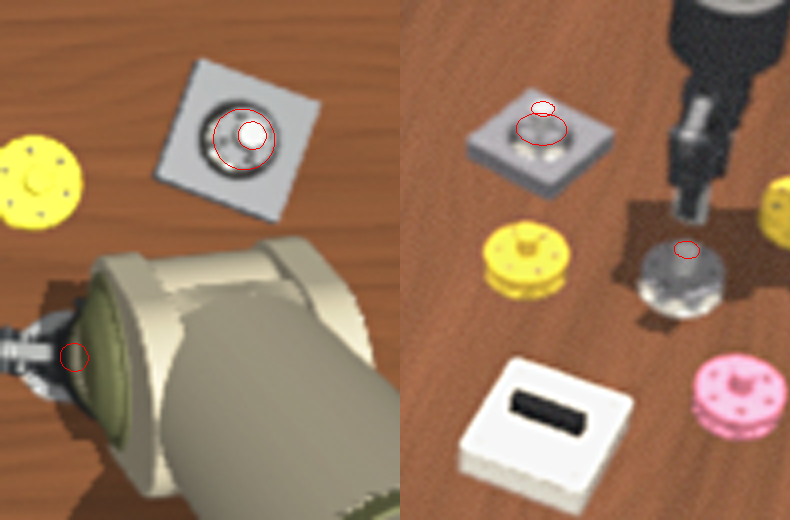

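The small rotor is home in the round pocket, and both overlays coincide with it at (412,194) in top. The open jaws are above the grey big rotor, so I'll grip it.

Request:
drive_tool(
  linear=[
    [0,0,-15],
    [0,0,-20],
    [0,0,-15],
    [0,0,-10],
    [0,0,-4.5],
    [0,0,0],
    [0,0,0],
    [0,0,0],
    [0,0,0],
    [0,0,0],
    [0,0,0],
    [0,0,0],
  ],
  angular=[
    [0,0,0],
    [0,0,0],
    [0,0,0],
    [0,0,0],
    [0,0,0],
    [0,0,0],
    [0,0,0],
    [0,0,0],
    [0,0,0],
    [0,0,0],
    [0,0,0],
    [0,0,0],
  ],
  hand=[44,44,44,44,44,44,10,10,10,10,10,10],
)

```text
time: 10.57
tool_pos: [393.5, -244.6, 34.0]
tcp_rot: [0.061, 0.998, -0.001, 0.0]
contact_force: [-0.6, 0.2, 7.5]
finger_gap: 15.4
```

Request:
drive_tool(
  linear=[
    [0,0,3],
    [0,0,5],
    [0,0,15],
    [0,0,20],
    [0,0,25],
    [0,0,10],
    [0,0,0],
  ],
  angular=[
    [0,0,0],
    [0,0,0],
    [0,0,0],
    [0,0,0],
    [0,0,0],
    [0,0,0],
    [0,0,0],
  ],
  hand=[10,10,10,10,10,10,10],
)

```text
time: 11.15
tool_pos: [393.5, -245.0, 113.5]
tcp_rot: [0.062, 0.998, -0.001, 0.001]
contact_force: [1.0, -0.5, -1.4]
finger_gap: 14.9
```

Request:
drive_tool(
  linear=[
    [4,14,0],
    [8,26,0],
    [11,36,0],
    [11,36,0],
    [11,36,0],
    [11,36,0],
    [11,36,0],
    [11,36,0],
    [11,36,0],
    [11,36,0],
    [11,36,0],
    [11,36,0],
  ],
  angular=[
    [0,0,0],
    [0,0,0],
    [0,0,0],
    [0,0,0],
    [0,0,0],
    [0,0,0],
    [0,0,0],
    [0,0,0],
    [0,0,0],
    [0,0,0],
    [0,0,0],
    [0,0,0],
  ],
  hand=[10,10,10,10,10,10,10,10,10,10,10,10],
)

```text
time: 12.15
tool_pos: [514.7, 157.4, 110.4]
tcp_rot: [0.061, 0.998, -0.001, -0.001]
contact_force: [0.8, -1.5, -1.7]
finger_gap: 15.2
```

Request:
drive_tool(
  linear=[
    [11,36,0],
    [11,36,0],
    [11,36,0],
    [11,36,0],
    [9,24,0],
    [4.4,10.6,0],
    [0,0,-10],
    [0,0,-15],
    [0,0,-5],
    [0,0,0],
    [0,0,0],
  ],
  angular=[
    [0,0,0],
    [0,0,0],
    [0,0,0],
    [0,0,0],
    [0,0,0],
    [0,0,0],
    [0,0,0],
    [0,0,0],
    [0,0,0],
    [0,0,0],
    [0,0,0],
  ],
  hand=[10,10,10,10,10,10,10,10,10,10,10],
)

```text
time: 13.07
tool_pos: [572.0, 332.6, 80.4]
tcp_rot: [0.062, 0.998, -0.001, -0.001]
contact_force: [0.1, 0.2, -1.3]
finger_gap: 15.0
```

Request:
drive_tool(
  linear=[
    [0,1,-8],
    [0,0,-8],
    [0,0,-6],
    [0,0,-6],
    [0,0,-5],
    [0,0,-4],
    [0,0,-3],
    [0,0,0],
    [0,0,0],
  ],
  angular=[
    [0,0,0],
    [0,0,0],
    [0,0,0],
    [0,0,0],
    [0,0,0],
    [0,0,0],
    [0,0,0],
    [0,0,0],
    [0,0,0],
  ],
  hand=[10,10,10,10,10,10,10,10,10],
)

```text
time: 13.82
tool_pos: [572.4, 335.4, 41.0]
tcp_rot: [0.061, 0.998, -0.0, -0.0]
contact_force: [-0.2, 0.0, -2.3]
finger_gap: 15.2
```

Request:
drive_tool(
  linear=[
    [0,0,-1.2],
    [0,0,-1],
    [0,0,0],
    [0,0,0],
    [0,0,0],
    [0,0,0],
    [0,0,10],
    [0,0,25],
    [0,0,35],
    [0,0,10],
    [0,0,0],
  ],
  angular=[
    [0,0,0],
    [0,0,0],
    [0,0,0],
    [0,0,0],
    [0,0,0],
    [0,0,0],
    [0,0,0],
    [0,0,0],
    [0,0,0],
    [0,0,0],
    [0,0,0],
  ],
  hand=[10,10,10,44,44,44,44,44,44,44,44],
)

```text
time: 14.73
tool_pos: [574.1, 336.5, 123.2]
tcp_rot: [0.061, 0.998, 0.002, 0.002]
contact_force: [0.5, -0.1, -0.8]
finger_gap: 43.9
```

Request:
drive_tool(
  linear=[
    [-6,-20,0],
    [-11,-36,0],
    [-11,-36,0],
    [-11,-36,0],
    [-11,-36,0],
    [-11,-36,0],
    [-11,-36,0],
    [-11,-36,0],
    [-11,-36,0],
    [-11,-36,0],
    [-11,-36,0],
    [-8,-22,0],
  ],
  angular=[
    [0,0,-0.015],
    [0,0,0],
    [0,0,0],
    [0,0,0],
    [0,0,0],
    [0,0,0],
    [0,0,0],
    [0,0,0],
    [0,0,0],
    [0,0,0],
    [0,0,0],
    [0,0,0],
  ],
  hand=[44,44,44,44,44,44,44,44,44,44,44,44],
)

```text
time: 15.73
tool_pos: [446.5, -70.2, 118.7]
tcp_rot: [0.07, 0.998, -0.001, -0.001]
contact_force: [0.0, -0.5, -0.9]
finger_gap: 44.2
```

```bash
python3 - <<'E'
from ov import *
print(read_state()['tool_pos'])
S2=snap('side','x.png');T2=snap('top','x.png')
sh=[circ(572.4,334.3,9,44),circ(572.4,334.3,30,24),box(448.5,-67,-8,56,14,46),box(572.4,334.3,20.5,124,124,32)]
draw(T2,sh,'a.png',(105,145,205,235),4);draw(S2,sh,'b.png',(160,190,360,370),2)
a=cv2.imread('pics/a.png');b=cv2.imread('pics/b.png');cv2.imwrite('pics/m2.png',np.hstack([a[:360],b[:360]]))
E
```

```text
[446.46966198 -70.20071236 118.72454228]
```

View pics/m2.png

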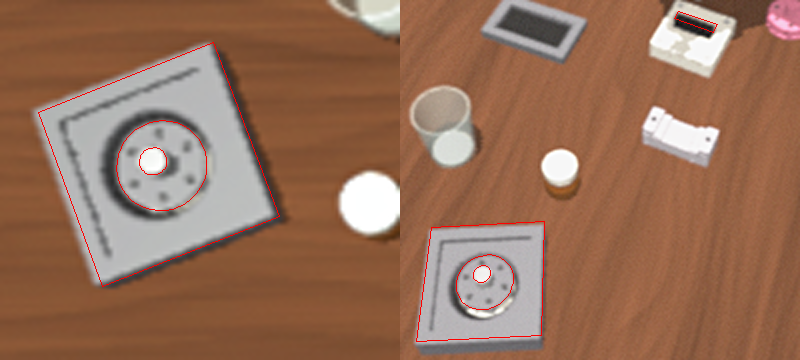

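The big rotor sits on the pocket floor, with both overlays coaxial on it. Now the guard.

Request:
drive_tool(
  linear=[
    [0,0,-15],
    [0,0,-22],
    [0,0,-20],
    [0,0,-13],
    [0,0,-7],
    [0,0,0],
    [0,0,0],
    [0,0,0],
    [0,0,0],
    [0,0,0],
    [0,0,0],
    [0,0,0],
  ],
  angular=[
    [0,0,0],
    [0,0,0],
    [0,0,0],
    [0,0,0],
    [0,0,0],
    [0,0,0],
    [0,0,0],
    [0,0,0],
    [0,0,0],
    [0,0,0],
    [0,0,0],
    [0,0,0],
  ],
  hand=[40,40,40,40,40,40,8,8,8,8,8,8],
)

```text
time: 16.83
tool_pos: [448.8, -66.7, 42.7]
tcp_rot: [0.069, 0.998, -0.0, 0.0]
contact_force: [0.2, 0.9, 7.7]
finger_gap: 12.3
```

Request:
drive_tool(
  linear=[
    [0,0,3],
    [0,0,5],
    [0,0,15],
    [0,0,20],
    [0,0,25],
    [0,0,15],
    [0,0,0],
  ],
  angular=[
    [0,0,0],
    [0,0,0],
    [0,0,0],
    [0,0,0],
    [0,0,0],
    [0,0,0],
    [0,0,0],
  ],
  hand=[8,8,8,8,8,8,8],
)

```text
time: 17.42
tool_pos: [449.4, -67.1, 127.9]
tcp_rot: [0.069, 0.998, -0.001, 0.002]
contact_force: [0.1, -0.5, -1.5]
finger_gap: 11.9
```

Request:
drive_tool(
  linear=[
    [5,16,0],
    [10,34,0],
    [11,36,0],
    [11,36,0],
    [11,36,0],
    [11,36,0],
    [11,36,0],
    [11,36,0],
    [11,36,0],
    [11,36,0],
    [11,36,0],
    [5,16,0],
  ],
  angular=[
    [0,0,0.0414],
    [0,0,0.0414],
    [0,0,0.0414],
    [0,0,0.0414],
    [0,0,0.0414],
    [0,0,0.0414],
    [0,0,0.0414],
    [0,0,0.0414],
    [0,0,0.0414],
    [0,0,0.0414],
    [0,0,0.0414],
    [0,0,0.0414],
  ],
  hand=[8,8,8,8,8,8,8,8,8,8,8,8],
)

```text
time: 18.42
tool_pos: [567.6, 329.0, 124.7]
tcp_rot: [-0.181, 0.983, 0.001, 0.0]
contact_force: [0.2, 1.1, -0.3]
finger_gap: 12.1
```

Request:
drive_tool(
  linear=[
    [5,11.5,0],
    [0,0,-10],
    [0,0,-15],
    [0,0,-7],
    [0,0,0],
    [0,0,0],
  ],
  angular=[
    [0,0,0],
    [0,0,0],
    [0,0,0],
    [0,0,0],
    [0,0,0],
    [0,0,0],
  ],
  hand=[8,8,8,8,8,8],
)

```text
time: 18.92
tool_pos: [572.1, 333.1, 92.2]
tcp_rot: [-0.178, 0.984, -0.001, -0.001]
contact_force: [0.1, -0.6, -0.6]
finger_gap: 12.3
```

```bash
python3 - <<'E'
from ov import *
p=read_state()['tool_pos'];print(p)
S2=snap('side','x.png');T2=snap('top','x.png')
z=p[2]-42.7
sh=[box(572.4,334.3,20.5,124,124,32),box(p[0],p[1],20.5,86,86,z+28)]
draw(T2,sh,'a.png',(95,135,205,235),4);draw(S2,sh,'b.png',(140,260,270,370),4)
a=cv2.imread('pics/a.png');b=cv2.imread('pics/b.png');cv2.imwrite('pics/m3.png',np.hstack([a[:400,:400],b[:400,:400]]))
E
```

```text
[572.12144271 333.11402954  92.2217217 ]
```

View pics/m3.png

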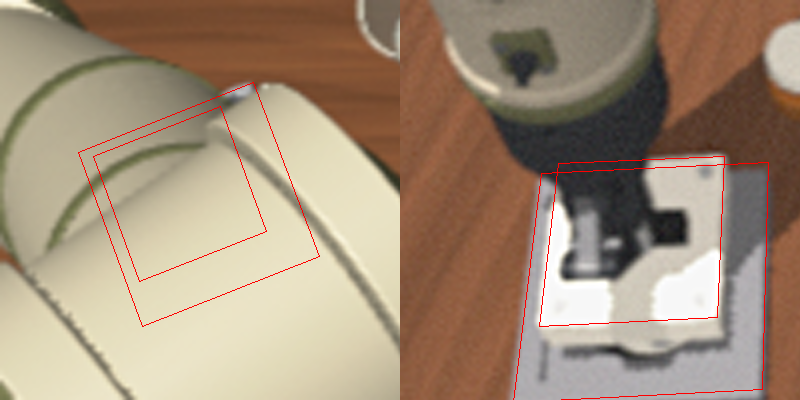

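Request:
drive_tool(
  linear=[
    [1,0.5,-6],
    [0.5,0,-6],
    [0,0,-4],
    [0,0,-3],
    [0,0,-2],
    [0,0,0],
    [0,0,0],
  ],
  angular=[
    [0,0,0],
    [0,0,0],
    [0,0,0],
    [0,0,0],
    [0,0,0],
    [0,0,0],
    [0,0,0],
  ],
  hand=[8,8,8,8,8,8,8],
)

```text
time: 19.6
tool_pos: [573.8, 335.4, 71.8]
tcp_rot: [-0.179, 0.984, -0.0, -0.0]
contact_force: [-0.5, 0.1, -0.3]
finger_gap: 12.7
```

Request:
drive_tool(
  linear=[
    [0,0,-1],
    [0,0,-1],
    [0,0,0],
    [0,0,0],
  ],
  angular=[
    [0,0,0],
    [0,0,0],
    [0,0,0],
    [0,0,0],
  ],
  hand=[8,8,8,8],
)

```text
time: 19.93
tool_pos: [573.9, 335.3, 69.9]
tcp_rot: [-0.179, 0.984, -0.0, -0.0]
contact_force: [0.6, 0.5, -0.6]
finger_gap: 12.2
```

Request:
drive_tool(
  linear=[
    [0,0,-1],
    [0,0,-1],
    [0,0,-0.7],
    [0,0,0],
    [0,0,0],
  ],
  angular=[
    [0,0,0],
    [0,0,0],
    [0,0,0],
    [0,0,0],
    [0,0,0],
  ],
  hand=[8,8,8,8,8],
)

```text
time: 20.35
tool_pos: [573.9, 335.3, 67.1]
tcp_rot: [-0.179, 0.984, -0.0, -0.0]
contact_force: [0.2, 0.3, -1.6]
finger_gap: 12.3
```

Request:
drive_tool(
  linear=[
    [0,0,0],
    [0,0,0],
    [0,0,0],
    [0,0,10],
    [0,0,25],
    [0,0,30],
    [0,0,10],
    [0,0,0],
  ],
  angular=[
    [0,0,0],
    [0,0,0],
    [0,0,0],
    [0,0,0],
    [0,0,0],
    [0,0,0],
    [0,0,0],
    [0,0,0],
  ],
  hand=[40,40,40,40,40,40,40,40],
)

```text
time: 21.02
tool_pos: [575.2, 336.5, 145.9]
tcp_rot: [-0.179, 0.984, 0.001, 0.002]
contact_force: [-0.3, 0.3, 0.1]
finger_gap: 40.1
```

Request:
drive_tool(
  linear=[
    [-10,-16,0],
    [-18,-29,0],
    [-20,-32,0],
    [-20,-32,0],
    [-20,-32,0],
    [-20,-32,0],
    [-18,-30,0],
    [-14,-24,0],
    [-10,-16,0],
    [0,0,0],
    [0,0,0],
  ],
  angular=[
    [0,0,-0.059],
    [0,0,-0.059],
    [0,0,-0.059],
    [0,0,-0.059],
    [0,0,-0.059],
    [0,0,-0.059],
    [0,0,-0.059],
    [0,0,-0.058],
    [0,0,0],
    [0,0,0],
    [0,0,0],
  ],
  hand=[60,60,60,60,60,60,60,60,60,60,60],
)

```text
time: 21.93
tool_pos: [423.4, 91.5, 142.1]
tcp_rot: [0.056, 0.998, -0.001, -0.001]
contact_force: [0.8, 0.5, 0.1]
finger_gap: 60.3
```

```bash
python3 - <<'E'
from ov import *
p=read_state()['tool_pos'];print(p)
S2=snap('side','x.png');T2=snap('top','x.png')
sh=[box(572.4,334.3,20.5,124,124,32),box(572.4,334.3,20.5,86,86,52)]
draw(T2,sh,'a.png',(95,135,205,235),4);draw(S2,sh,'b.png',(160,220,360,400),2)
a=cv2.imread('pics/a.png');b=cv2.imread('pics/b.png');cv2.imwrite('pics/m4.png',np.hstack([a[:360,:400],b[:360,:400]]))
E
```

```text
[423.42030079  91.48601415 142.05403658]
```

View pics/m4.png

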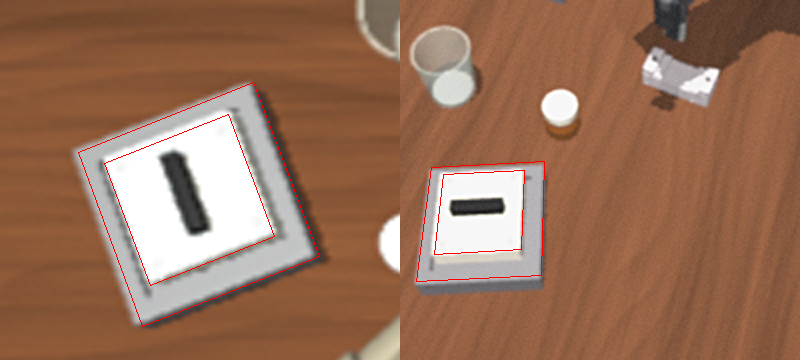

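Request:
drive_tool(
  linear=[
    [0,0,-20],
    [0,0,-30],
    [0,0,-30],
    [0,0,-20],
    [0,0,-12],
    [0,0,-6],
    [0,0,-3],
    [0,0,0],
    [0,0,0],
  ],
  angular=[
    [0,0,0],
    [0,0,0],
    [0,0,0],
    [0,0,0],
    [0,0,0],
    [0,0,0],
    [0,0,0],
    [0,0,0],
    [0,0,0],
  ],
  hand=[60,60,60,60,60,60,60,60,60],
)

```text
time: 22.78
tool_pos: [424.5, 93.0, 23.9]
tcp_rot: [0.055, 0.998, -0.001, -0.001]
contact_force: [0.6, -1.1, -0.8]
finger_gap: 60.0
```

Request:
drive_tool(
  linear=[
    [0,0,0],
    [0,0,0],
    [0,0,0],
    [0,0,0],
    [0,0,0],
    [0,0,0],
  ],
  angular=[
    [0,0,0],
    [0,0,0],
    [0,0,0],
    [0,0,0],
    [0,0,0],
    [0,0,0],
  ],
  hand=[26,26,26,26,26,26],
)

```text
time: 23.28
tool_pos: [424.5, 92.4, 25.0]
tcp_rot: [0.056, 0.998, -0.0, 0.0]
contact_force: [-0.3, 0.1, 6.7]
finger_gap: 31.8
```

Request:
drive_tool(
  linear=[
    [0,0,0],
    [0,0,0],
    [0,0,-2],
    [0,0,-2],
    [0,0,0],
    [0,0,0],
    [0,0,0],
    [0,0,0],
    [0,0,0],
  ],
  angular=[
    [0,0,0],
    [0,0,0],
    [0,0,0],
    [0,0,0],
    [0,0,0],
    [0,0,0],
    [0,0,0],
    [0,0,0],
    [0,0,0],
  ],
  hand=[46,46,46,46,26,26,26,26,26],
)

```text
time: 24.03
tool_pos: [424.1, 92.0, 20.6]
tcp_rot: [0.056, 0.998, -0.001, -0.0]
contact_force: [-0.6, -0.2, 6.1]
finger_gap: 32.0
```

Request:
drive_tool(
  linear=[
    [0,0,3],
    [0,0,5],
    [0,0,12],
    [0,0,20],
    [0,0,20],
    [0,0,10],
    [0,0,0],
    [0,0,0],
  ],
  angular=[
    [0,0,0],
    [0,0,0],
    [0,0,0],
    [0,0,0],
    [0,0,0],
    [0,0,0],
    [0,0,0],
    [0,0,0],
  ],
  hand=[26,26,26,26,26,26,26,26],
)

```text
time: 24.7
tool_pos: [424.3, 91.7, 90.4]
tcp_rot: [0.056, 0.998, -0.001, 0.0]
contact_force: [-0.3, -0.0, -1.2]
finger_gap: 32.3
```

```bash
python3 - <<'E'
from ov import *
s=read_state();p=s['tool_pos'];print(p,s['finger_gap'],s['torque'])
S2=snap('side','x.png');z=p[2]-21
sh=[box(p[0],p[1],-6.4,84,34,z+34)]
draw(S2,sh,'m5.png',(230,170,370,310),4)
E
```

```text
[424.34749752  91.69933915  90.44606457] 32.26685798447632 [-0.02390829 -0.02828681 -0.00439043]
```

View pics/m5.png

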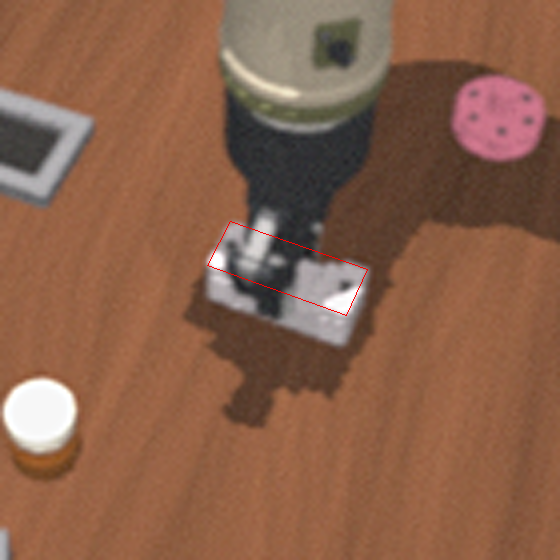

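Request:
drive_tool(
  linear=[
    [10,-5,0],
    [22,-11,0],
    [30,-14,0],
    [30,-15,0],
    [30,-15,0],
    [30,-15,0],
    [30,-15,0],
    [28,-13,0],
    [18,-9,0],
    [9.7,-3.7,-10],
    [0,0,-15],
    [0,0,-5],
  ],
  angular=[
    [0,0,0.01],
    [0,0,0],
    [0,0,0],
    [0,0,0],
    [0,0,0],
    [0,0,0],
    [0,0,0],
    [0,0,0],
    [0,0,0],
    [0,0,0],
    [0,0,0],
    [0,0,0],
  ],
  hand=[26,26,26,26,26,26,26,26,26,26,26,26],
)

```text
time: 25.75
tool_pos: [659.3, -23.0, 56.4]
tcp_rot: [0.05, 0.999, -0.001, -0.003]
contact_force: [-0.6, -0.3, -1.4]
finger_gap: 32.2
```

Request:
drive_tool(
  linear=[
    [0,0,0],
    [0,0,-5],
    [0,0,-5],
    [0,0,-4],
    [0,0,0],
    [0,0,0],
  ],
  angular=[
    [0,0,0],
    [0,0,0],
    [0,0,0],
    [0,0,0],
    [0,0,0],
    [0,0,0],
  ],
  hand=[26,26,26,26,26,26],
)

```text
time: 26.25
tool_pos: [661.6, -23.6, 46.4]
tcp_rot: [0.051, 0.999, -0.001, -0.0]
contact_force: [0.5, 0.1, -1.0]
finger_gap: 32.1
```

Request:
drive_tool(
  linear=[
    [0,0,-5],
    [0,0,-4],
    [0,0,-3],
    [0,0,-3],
    [0,0,-2],
    [0,0,0],
    [0,0,0],
  ],
  angular=[
    [0,0,0],
    [0,0,0],
    [0,0,0],
    [0,0,0],
    [0,0,0],
    [0,0,0],
    [0,0,0],
  ],
  hand=[26,26,26,26,26,26,26],
)

```text
time: 26.83
tool_pos: [661.8, -23.6, 29.2]
tcp_rot: [0.051, 0.999, -0.001, -0.0]
contact_force: [-0.8, 0.1, -1.4]
finger_gap: 32.2
```

Request:
drive_tool(
  linear=[
    [0,0,-1.5],
    [0,0,-1.5],
    [0,0,0],
    [0,0,0],
  ],
  angular=[
    [0,0,0],
    [0,0,0],
    [0,0,0],
    [0,0,0],
  ],
  hand=[26,26,26,26],
)

```text
time: 27.17
tool_pos: [661.8, -23.7, 26.3]
tcp_rot: [0.051, 0.999, -0.001, -0.0]
contact_force: [-0.1, -0.3, -1.6]
finger_gap: 32.4
```

Request:
drive_tool(
  linear=[
    [0,0,-1.2],
    [0,0,0],
    [0,0,0],
    [0,0,0],
    [0,0,0],
    [0,0,15],
    [0,0,30],
    [0,0,40],
    [0,0,40],
    [0,0,20],
    [0,0,0],
    [0,0,0],
  ],
  angular=[
    [0,0,0],
    [0,0,0],
    [0,0,0],
    [0,0,0],
    [0,0,0],
    [0,0,0],
    [0,0,0],
    [0,0,0],
    [0,0,0],
    [0,0,0],
    [0,0,0],
    [0,0,0],
  ],
  hand=[26,26,56,56,56,56,56,56,56,56,56,56],
)

```text
time: 28.17
tool_pos: [662.4, -23.7, 172.7]
tcp_rot: [0.051, 0.999, -0.001, 0.001]
contact_force: [0.2, -0.3, -0.5]
finger_gap: 56.1
```

Request:
drive_tool(
  linear=[
    [-15,0,10],
    [-30,0,10],
    [-35,0,10],
    [-35,0,10],
    [-30,0,0],
    [-15,0,0],
    [0,0,0],
    [0,0,0],
  ],
  angular=[
    [0,0,0],
    [0,0,0],
    [0,0,0],
    [0,0,0],
    [0,0,0],
    [0,0,0],
    [0,0,0],
    [0,0,0],
  ],
  hand=[56,56,56,56,56,56,56,56],
)

```text
time: 28.83
tool_pos: [501.2, -24.1, 210.0]
tcp_rot: [0.051, 0.999, -0.001, -0.001]
contact_force: [1.0, 0.7, 0.2]
finger_gap: 56.0
```

```bash
python3 - <<'E'
from ov import *
S2=snap('side','x.png');T2=snap('top','x.png')
sh=[box(662,-23.8,-6,124,74,14),box(662,-23.8,-6,84,34,38)]
draw(T2,[],'a0.png',(100,90,440,290),2.3)
draw(T2,sh,'a.png',(240,110,320,190),3.5);draw(S2,sh,'b.png',(185,170,275,230),3.5);draw(S2,[],'c.png',(150,90,410,370),2)
q=cv2.imread('pics/c.png');W=np.zeros((560,800,3),np.uint8);W[:560,:480]=q[:560,:480]
a=cv2.imread('pics/a.png');W[:280,500:780]=a;b=cv2.imread('pics/b.png');W[300:510,485:800]=b[:210,:315];cv2.imwrite('pics/m6.png',W)
E
```

```text
(no output)
```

View pics/m6.png

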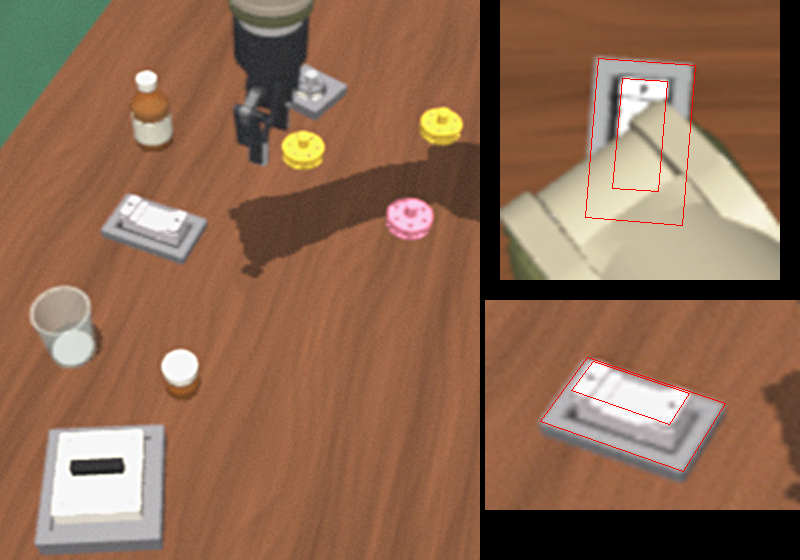

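The picture shows the shoe flat in its slot, with the overlay matching to about 2 mm. The guard and the small rotor are in place. The bystanders have not moved and the gripper is clear of everything, so I'm handing in.

```bash
python3 -c "
from workcell import *
print(sign_off())"
```

```text
the job is handed in; nothing more can be done
None
```

All four parts are put away and the job is handed in, at about 29 s on the robot's clock. The small rotor is in the round cradle, the big grey rotor is in the round pocket of the stepped cradle with the guard cap over it, and the shoe is in the slot.

**Last checks:** After each release I compared outlines drawn at the target pose with the camera pictures, using both cameras for each part. All four matched to about 2–3 mm, within the 6 mm play. For the shoe, the arm hid part of the top view, so that check rests mainly on the side view. The beaker, bottle and jar looked undisturbed, and the gripper ended clear of everything.

**Disagreements:**
- **Finger gap:** It read 2–3 mm less than the true part widths, for example 15.4 mm on the 18 mm hubs. I put this down to pad compliance; every lift held.
- **Guard before lowering:** The side view put it about 3 mm off the prediction, so I moved it 1.5 mm in x. It went in without contact.
- **Shoe grasp:** The first one sat about 3 mm too high, so I opened the jaws and gripped again lower.

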